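Load a spice carrier and lock its collar with a pin spanner

TASK

The spice carrier's retaining arms are locked over its empty cups. With both prongs of the pin spanner in the collar's two holes, turn the collar clockwise until the three arms lie midway between the cups, stand every spice jar from the left side of the worktop upright in a cup of its own, then turn the collar back with the spanner to its locked mark, each arm centred over a cup. Leave the spanner standing on its board, turn the collar only with the spanner, never press on the carrier with the fingers, and leave the white timer and the honey jar where they are.

Things in the scene. Friction and masses are not known exactly. Their poses are not given: they have to be found in the camera images.
- carrier: Spice carrier fixed to the worktop: round base plate 264 mm across, 6 mm thick, three cups, and a centre post with the lock collar. Its three flat arms are 24 mm wide, reach 114 mm from the axis and lie 117 to 124 mm above the worktop, 5 mm above a jar in a cup. Origin: centre of its underside, on the post's axis, z up. Place and yaw differ from run to run.
- cup0 (a point): Inner floor centre of one of the carrier's three open round cups, 96 mm from its axis, 120 degrees apart (cup0 on its +x axis, then counter-clockwise). The floor is 6 mm above the worktop; the cup is 54 mm wide inside and its rim is 18 mm above its floor. A small raised mark on the base lies just outside each cup. Any jar may go in any cup.
- cup1 (a point): Inner floor centre of one of the carrier's three open round cups, 96 mm from its axis, 120 degrees apart (cup0 on its +x axis, then counter-clockwise). The floor is 6 mm above the worktop; the cup is 54 mm wide inside and its rim is 18 mm above its floor. A small raised mark on the base lies just outside each cup. Any jar may go in any cup.
- cup2 (a point): Inner floor centre of one of the carrier's three open round cups, 96 mm from its axis, 120 degrees apart (cup0 on its +x axis, then counter-clockwise). The floor is 6 mm above the worktop; the cup is 54 mm wide inside and its rim is 18 mm above its floor. A small raised mark on the base lies just outside each cup. Any jar may go in any cup.
- clover (a joint): Turn of the captive lock collar and its three arms about the post's vertical axis, rad, counter-clockwise from above positive. 0: each arm midway between two cups (open); 1.047: each arm centred over a cup (locked mark). Stops at -0.12 and 1.17 lie a little past these, so leave it at the place itself. Stays where left (friction 0.12 N m).
- collar_top (a point): Centre of the collar's round top face (95 mm across, 150 mm above the worktop), on the turning axis, z up; turns with the collar. Two round blind holes, 16 mm wide and 14 mm deep, lie in this face at 30 mm either side along the point's own x axis. The holes are alike: the spanner fits either way round. At joint 0 its axes are the carrier's.
- spanner: Pin spanner, 0.25 kg: flat steel bar (86 mm along x, 28 along y, 24 to 34 mm up) with two prongs 11 mm thick, chamfered, 24 mm long below it at x = -30 and +30 mm. Black grip rib on the bar. A tail runs along +y to 108 mm and ends in a 74 mm crossbar with two feet: it stands level on prongs and feet. Origin: midway between the prong tips, at their lower ends; z up.
- spanner_rib (a point): Middle of the spanner's grip rib, straight above the spanner's origin by 51 mm. The rib is 60 mm long along the spanner's x, 14 mm thick along its y, and runs from 34 to 69 mm up: pinch it across the 14 mm.
- spanner_foot (a point): Midway between the undersides of the two feet (14 mm thick, 28 mm either side) at the end of the spanner's tail, 98 mm along +y of the spanner's origin.
- board: Fixed flat dark wooden board with no rim, 200 mm along its x, 180 mm along its y, 5 mm thick. Origin: centre of its underside.
- jar0: Spice jar with a screw cap, standing upright: glass body 44 mm across, cap 45 mm across from 85 to 105 mm up, 106 mm tall, 0.11 kg. Origin: centre of its underside; z up. Stands left of the carrier (not the fixed jar at the far right). Only 2 or 3 of the four are present.
- jar1: Spice jar with a screw cap, standing upright: glass body 44 mm across, cap 45 mm across from 85 to 105 mm up, 106 mm tall, 0.11 kg. Origin: centre of its underside; z up. Stands left of the carrier (not the fixed jar at the far right). Only 2 or 3 of the four are present.
- jar2: Spice jar with a screw cap, standing upright: glass body 44 mm across, cap 45 mm across from 85 to 105 mm up, 106 mm tall, 0.11 kg. Origin: centre of its underside; z up. Stands left of the carrier (not the fixed jar at the far right). Only 2 or 3 of the four are present.
- jar3: Spice jar with a screw cap, standing upright: glass body 44 mm across, cap 45 mm across from 85 to 105 mm up, 106 mm tall, 0.11 kg. Origin: centre of its underside; z up. Stands left of the carrier (not the fixed jar at the far right). Only 2 or 3 of the four are present.
- timer: White round kitchen timer, 65 mm across, 46 mm tall: a bystander. Origin: centre of its underside.
- honey_jar: Glass jar of honey-coloured paste with a yellow lid, 63 mm across, 94 mm tall: a bystander. Origin: centre of its underside.
Mind the look-alikes: they are no part of the job. What is shaped like the jar1 but red is not meant.

How it is judged (in metres and radians):
On the way, in this order (a step that is already met when the one before it is completed fails the run):
1. both prongs of the spanner are in the collar's holes while the arms are still locked (horizontal distance between spanner and collar_top below 0.006 m and z of spanner in the frame of collar_top below -0.006 m and angle between the x axis of spanner and the x axis of collar_top, either way round below 0.15 rad and angle between spanner's own z axis and vertical below 0.12 rad and value of joint clover above 0.85 rad), for 0.1 s.
2. the collar is turned open, with both prongs still in it (horizontal distance between spanner and collar_top below 0.006 m and z of spanner in the frame of collar_top below -0.006 m and angle between the x axis of spanner and the x axis of collar_top, either way round below 0.15 rad and angle between spanner's own z axis and vertical below 0.12 rad and value of joint clover between -0.15 and 0.15 rad), for 0.2 s.
3. every loose spice jar stands in a cup, with the arms still open (angle between each of jar0, jar1, jar2, jar3's own z axis and vertical below 0.08 rad and linear speed of each of jar0, jar1, jar2, jar3 below 0.03 m/s and ((horizontal distance between jar0 and cup0 below 0.008 m and z of jar0 in the frame of cup0 below 0.006 m) or (horizontal distance between jar0 and cup1 below 0.008 m and z of jar0 in the frame of cup1 below 0.006 m) or (horizontal distance between jar0 and cup2 below 0.008 m and z of jar0 in the frame of cup2 below 0.006 m)) and ((horizontal distance between jar1 and cup0 below 0.008 m and z of jar1 in the frame of cup0 below 0.006 m) or (horizontal distance between jar1 and cup1 below 0.008 m and z of jar1 in the frame of cup1 below 0.006 m) or (horizontal distance between jar1 and cup2 below 0.008 m and z of jar1 in the frame of cup2 below 0.006 m)) and ((horizontal distance between jar2 and cup0 below 0.008 m and z of jar2 in the frame of cup0 below 0.006 m) or (horizontal distance between jar2 and cup1 below 0.008 m and z of jar2 in the frame of cup1 below 0.006 m) or (horizontal distance between jar2 and cup2 below 0.008 m and z of jar2 in the frame of cup2 below 0.006 m)) and ((horizontal distance between jar3 and cup0 below 0.008 m and z of jar3 in the frame of cup0 below 0.006 m) or (horizontal distance between jar3 and cup1 below 0.008 m and z of jar3 in the frame of cup1 below 0.006 m) or (horizontal distance between jar3 and cup2 below 0.008 m and z of jar3 in the frame of cup2 below 0.006 m)) and value of joint clover below 0.25 rad), for 0.2 s.
4. the collar is turned to its locked mark, with both prongs in it (horizontal distance between spanner and collar_top below 0.006 m and z of spanner in the frame of collar_top below -0.006 m and angle between the x axis of spanner and the x axis of collar_top, either way round below 0.15 rad and angle between spanner's own z axis and vertical below 0.12 rad and value of joint clover between 0.947 and 1.147 rad and angle between each of jar0, jar1, jar2, jar3's own z axis and vertical below 0.08 rad and linear speed of each of jar0, jar1, jar2, jar3 below 0.03 m/s and ((horizontal distance between jar0 and cup0 below 0.008 m and z of jar0 in the frame of cup0 below 0.006 m) or (horizontal distance between jar0 and cup1 below 0.008 m and z of jar0 in the frame of cup1 below 0.006 m) or (horizontal distance between jar0 and cup2 below 0.008 m and z of jar0 in the frame of cup2 below 0.006 m)) and ((horizontal distance between jar1 and cup0 below 0.008 m and z of jar1 in the frame of cup0 below 0.006 m) or (horizontal distance between jar1 and cup1 below 0.008 m and z of jar1 in the frame of cup1 below 0.006 m) or (horizontal distance between jar1 and cup2 below 0.008 m and z of jar1 in the frame of cup2 below 0.006 m)) and ((horizontal distance between jar2 and cup0 below 0.008 m and z of jar2 in the frame of cup0 below 0.006 m) or (horizontal distance between jar2 and cup1 below 0.008 m and z of jar2 in the frame of cup1 below 0.006 m) or (horizontal distance between jar2 and cup2 below 0.008 m and z of jar2 in the frame of cup2 below 0.006 m)) and ((horizontal distance between jar3 and cup0 below 0.008 m and z of jar3 in the frame of cup0 below 0.006 m) or (horizontal distance between jar3 and cup1 below 0.008 m and z of jar3 in the frame of cup1 below 0.006 m) or (horizontal distance between jar3 and cup2 below 0.008 m and z of jar3 in the frame of cup2 below 0.006 m))), for 0.2 s.
At the end, for the whole second after the job is handed in: Every present spice jar stands upright (tilt under 0.08 rad) on the floor of a cup, within 8 mm of its centre; the collar is within 0.1 rad of its locked mark (1.047 rad); the spanner stands, released, with prongs and feet on the board; all at rest (angle between each of jar0, jar1, jar2, jar3's own z axis and vertical below 0.08 rad and linear speed of each of jar0, jar1, jar2, jar3, spanner below 0.03 m/s and ((horizontal distance between jar0 and cup0 below 0.008 m and z of jar0 in the frame of cup0 below 0.006 m) or (horizontal distance between jar0 and cup1 below 0.008 m and z of jar0 in the frame of cup1 below 0.006 m) or (horizontal distance between jar0 and cup2 below 0.008 m and z of jar0 in the frame of cup2 below 0.006 m)) and ((horizontal distance between jar1 and cup0 below 0.008 m and z of jar1 in the frame of cup0 below 0.006 m) or (horizontal distance between jar1 and cup1 below 0.008 m and z of jar1 in the frame of cup1 below 0.006 m) or (horizontal distance between jar1 and cup2 below 0.008 m and z of jar1 in the frame of cup2 below 0.006 m)) and ((horizontal distance between jar2 and cup0 below 0.008 m and z of jar2 in the frame of cup0 below 0.006 m) or (horizontal distance between jar2 and cup1 below 0.008 m and z of jar2 in the frame of cup1 below 0.006 m) or (horizontal distance between jar2 and cup2 below 0.008 m and z of jar2 in the frame of cup2 below 0.006 m)) and ((horizontal distance between jar3 and cup0 below 0.008 m and z of jar3 in the frame of cup0 below 0.006 m) or (horizontal distance between jar3 and cup1 below 0.008 m and z of jar3 in the frame of cup1 below 0.006 m) or (horizontal distance between jar3 and cup2 below 0.008 m and z of jar3 in the frame of cup2 below 0.006 m)) and value of joint clover between 0.947 and 1.147 rad and x of spanner in the frame of board between -0.097 and 0.097 m and y of spanner in the frame of board between -0.087 and 0.087 m and z of each of spanner, spanner_foot in the frame of board below 0.013 m and x of spanner_foot in the frame of board between -0.097 and 0.097 m and y of spanner_foot in the frame of board between -0.087 and 0.087 m and angle between spanner's own z axis and vertical below 0.1 rad); the robot touches nothing.
It fails at once if the fingers press on the carrier, its collar or arms with more than 8 N (contact force between the fingers and carrier above 8 N).
It fails at once if the timer is moved more than 4 cm (distance of timer from where it was at the start of the episode above 0.04 m).
It fails at once if the honey jar is moved more than 4 cm (distance of honey_jar from where it was at the start of the episode above 0.04 m).
Of jar0, jar1, jar2, jar3 only 2 to 3 are there at a start; the rules pass over those that are not, and their reading is None.
At some moment in a run one of spanner may be knocked a few centimetres aside while the robot is not near it.
Once in a run the grip may slacken for a moment while it holds something.
It also fails if it takes over 208 s, if anything falls off the work surface, if the arm or the gripper's body presses on something with over 40 N, if the wrist force passes 120 N, or if a joint passes its speed limit or range.

ROBOT

A 6-joint arm with a two-finger parallel gripper is mounted at the origin on a cart in front of the work surface, level with it; the furniture and walls round the work are solid. World frame = base frame: x ahead of the robot, y to its left, z up, the work surface at z = 0. Lengths are in mm, angles in rad, forces in N, time in s.
With the tool pointing down it reaches from about 350 to 975 mm from the base axis. Payload 7.1 kg.
Tool frame: the origin (TCP) lies between the finger pads; the fingertips stand 19 mm ahead of it and the grasp point (between the pads) is the TCP (ctrl.tcp_to_tips is the distance from the TCP to the fingertips, in mm); z points along the fingers, y is the line along which they close (so a half turn about z gives the same grasp; the last joint's range is limited). The gripper opens to 88 mm and grips with 3 to 60 N. Pads are 20 mm wide; open, the fingers measure 115 mm over their backs; the gripper's body (75 mm by 178 mm) begins 61 mm behind the grasp point.
Start: joints at [-0.019, 0.423, 1.63, -0, 1.089, -0.019], TCP at [624.984, 0.026, 241.675] pointing down, gripper open.
Joint ranges: [-3, 3], [-0.9, 2.11], [0.09, 2.58], [-1.31, 4.45], [0.11, 2.69], [-2.54, 2.54]. Speed limits (rad/s): [2.39, 2.39, 3.01, 3.14, 3.14, 3.14].

INTERFACE

Orientations are given as a rotation vector (axis times angle).
In Python, from workcell import status, optics, ctrl gives the robot as it stands. The module is installed in compiled form; this text tells all that it offers.
- The arm moves only by the shell command python3 -m inch 'ROWS'. ROWS is JSON, a list that holds one entry, the list of rows, each a list of 7 numbers: the shift along the tool's x, y, z in mm, then the turn, a rotation vector about the tool's x, y, z in rad, then the opening in per cent of the stroke, from 0 (shut) to 100 (fully open). A call has 1 to 20 rows; each row is the pose to reach, as a shift and turn from the pose commanded when the call began, along the tool's axes at that moment; what a row does not reach only later rows make up. A row lasts 1/10 s, in which the tool goes at most 50 mm and 8.59 degrees, less where a joint would pass 70% of its speed; a pose out of reach is approached as far as the arm can. A call with a gripper value outside its range is refused whole. The fingers move at their own pace and stop on an object; the grip force is fixed at half the most. Time passes only in rows, so rows that repeat a pose let the fingers close. It gives the time, the measured TCP pose, the force, the opening and the grip force at its end, in the units of the state.
- status.get_obs(): the state, without advancing time (a new reading comes with each control period).
- optics.get_image(name): name is "scene" or "side" or "wrist"; returns a dict with "frame" (400x640x3 uint8, red, green, blue), "fx", "fy", "cx", "cy" (pixels), "rvec" (rotation vector, rad) and "tvec" (3), from world to camera coordinates, as OpenCV has them; the wrist camera has in their place "hand_eye" (4x4, takes a point from camera to tool coordinates, whose origin is the TCP and whose axes are the flange's). Camera axes: x right, y down, z forward; pixel columns grow to the right and rows downward; lengths in mm; the calibration is good to about 2 mm. A picture is of the moment at which its call begins: read the wrist's pose just before it. There is no depth.
- ctrl.close_job(): hands the job in; it is judged then, once.
The state is a dict: "t": time; "qpos": joint angles; "qvel": joint speeds; "joint_torque": joint torques, N m; "ee_pos": TCP position; "orientation": TCP orientation; "ft_force": force on the tool from outside, world axes, zero at the start; "moment": the same for the moment, N m; "width": finger opening in mm; "grasp_force": force on a finger pad.
Only numpy, scipy, OpenCV 4.12 (cv2) and the standard library are available. Lean on these libraries where they do the work, as an engineer would, in place of code of your own. Each camera call takes 0.05 s, during which the arm holds its last target. There are 200 camera calls.

## Working session

There is one attempt and no reset: what is moved stays moved. The work goes in short steps, Python scripts to look and compute and a shell command to move; the robot and the scene stay as the last step left them, time stands still between calls to the robot, and variables do not carry over. Pictures are saved under pics/ and viewed, at most 14 in all, crops included, and the job is handed in when it is done.

```bash
mkdir -p pics
cat > h.py <<'E'
import numpy as np, cv2
from scipy.spatial.transform import Rotation as R
from workcell import status, optics, ctrl
def cap(name, fn=None):
    o=status.get_obs(); im=optics.get_image(name)
    K=np.array([[im['fx'],0,im['cx']],[0,im['fy'],im['cy']],[0,0,1]])
    if 'hand_eye' in im:
        T=np.eye(4); T[:3,:3]=R.from_rotvec(o['orientation']).as_matrix(); T[:3,3]=o['ee_pos']
        T=T@np.array(im['hand_eye']); Rc,c=T[:3,:3],T[:3,3]
    else:
        Rw=R.from_rotvec(np.ravel(im['rvec'])).as_matrix(); Rc=Rw.T; c=-Rc@np.ravel(im['tvec'])
    f=cv2.cvtColor(np.asarray(im['frame']),cv2.COLOR_RGB2BGR)
    if fn: cv2.imwrite('pics/'+fn,f)
    return dict(f=f,K=K,R=Rc,c=c)
def ray(v,u):
    d=v['R']@np.linalg.solve(v['K'],[u[0],u[1],1.]); return v['c'],d/np.linalg.norm(d)
def onz(v,u,z):
    c,d=ray(v,u); return c+d*(z-c[2])/d[2]
def tri(v1,u1,v2,u2):
    A=np.zeros((3,3));b=np.zeros(3);
    for v,u in((v1,u1),(v2,u2)):
        c,d=ray(v,u);P=np.eye(3)-np.outer(d,d);A+=P;b+=P@c
    return np.linalg.solve(A,b)
def proj(v,p):
    q=v['K']@(v['R'].T@(np.asarray(p,float)-v['c'])); return q[:2]/q[2]
E
python3 - <<'E'
from h import *
import pickle
for n in('scene','side','wrist'):
    v=cap(n,n+'0.png'); pickle.dump(v,open(n+'0.pkl','wb')); print(n,v['c'].round(),v['R'][:,2].round(2),v['K'][0,0])
print(status.get_obs())
E
```

```text
scene [  80.  971. 1086.] [ 0.3  -0.66 -0.69] 514.2894653254388
side [522. 948. 795.] [-0.01 -0.81 -0.59] 435.52705810536594
wrist [625.  67. 383.] [-0.   -0.24 -0.97] 279.12385559794365
{'t': 0.15, 'qpos': array([-1.90278839e-02,  4.23697997e-01,  1.63048722e+00,  6.95787334e-06,
        1.08857256e+00, -1.89987080e-02]), 'qvel': array([-0.00096174, -0.00200886, -0.00278795, -0.00074812, -0.0001818 ,
       -0.00021787]), 'joint_torque': array([ 9.52650989e-04, -5.44981134e+01, -2.73919362e+01,  6.45430083e-02,
        2.04369903e-02, -3.19723256e-05]), 'ee_pos': array([6.24606370e+02, 1.75744885e-02, 2.41070531e+02]), 'orientation': array([-2.22088072e+00, -2.22080875e+00,  1.26197415e-03]), 'ft_force': array([-0.21529007, -0.17774391,  1.18535495]), 'moment': array([-0.01299495,  0.0257801 ,  0.01098363]), 'grasp_force': 0.0, 'width': 87.72268483636738}
```

View pics/scene0.png

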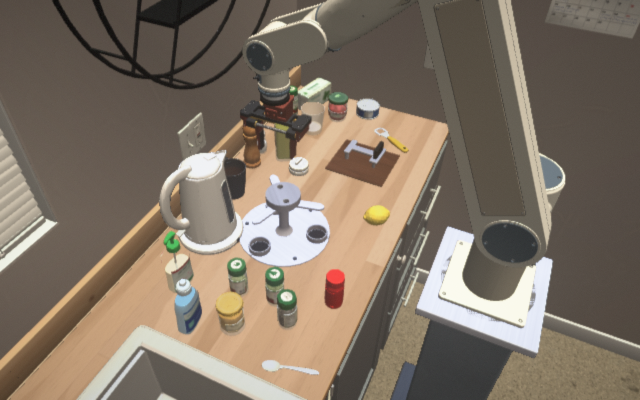

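View pics/side0.png

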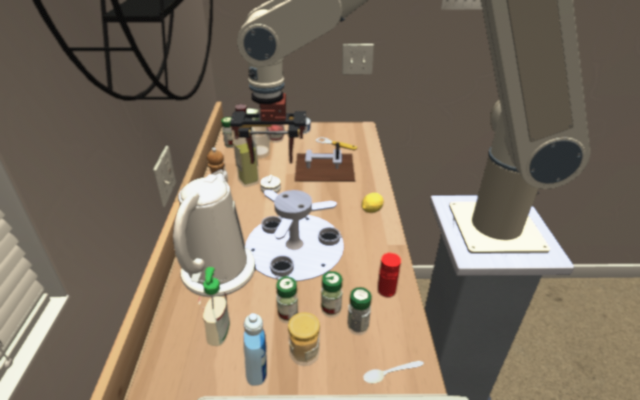

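View pics/wrist0.png

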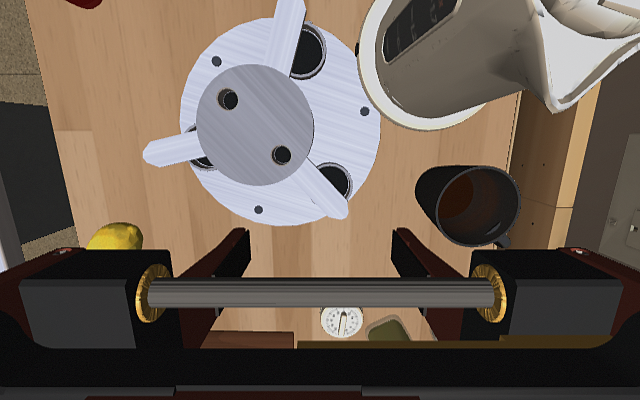

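The three candidates for jars are the green-capped jars at scene (237,268), (275,277) and (287,300). All three have silver or glass bodies and stand left of the carrier (+y). The look-alikes are the red one at scene (335,288), the far jar at (338,100) and the honey jar at (230,305). In the wrist view the collar holes are at (228,99) and (282,155), and the base marks at (217,61), (364,111) and (258,209). The spanner is on the board at scene (365,150).

Run:
```python
from h import *
import pickle
s,d,w=[pickle.load(open(n+'0.pkl','rb')) for n in('scene','side','wrist')]
def greens(v,b):
    h=cv2.cvtColor(v['f'],cv2.COLOR_BGR2HSV)
    m=cv2.inRange(h,(45,70,20),(85,255,160)); n,_,st,c=cv2.connectedComponentsWithStats(m)
    return [(c[i].round(1).tolist(),st[i,4]) for i in range(1,n) if st[i,4]>40]
print(greens(s,0));print(greens(d,0))
# holes / marks refined by dark centroid
g=cv2.cvtColor(w['f'],cv2.COLOR_BGR2GRAY)
def ref(p,r,th):
    x,y=p;q=g[y-r:y+r+1,x-r:x+r+1];ys,xs=np.nonzero(q<th);return np.array([xs.mean()+x-r,ys.mean()+y-r])
H=[onz(w,ref(p,14,100),150) for p in((228,99),(282,155))]
M=[onz(w,ref(p,7,140),7) for p in((217,61),(364,111),(258,209))]
H=np.array(H);M=np.array(M);print(H.round(1),H.mean(0).round(1),np.linalg.norm(H[0]-H[1]));print('ang',np.degrees(np.arctan2(*(H[0]-H[1])[1::-1])))
c=M.mean(0);print(M.round(1),c.round(1),[np.degrees(np.arctan2(*(m-c)[1::-1])).round(1) for m in M],np.linalg.norm(M-c,axis=1))
a=cv2.resize(s['f'][120:200,300:420],None,fx=5,fy=5,interpolation=cv2.INTER_CUBIC)
b=cv2.resize(s['f'][240:340,200:360],None,fx=3.75,fy=3.75,interpolation=cv2.INTER_CUBIC)[:, :600]
b=cv2.resize(b,(600,375)); cv2.imwrite('pics/crop1.png',np.hstack([cv2.resize(a,(400,267)),cv2.resize(b,(400,267))]))
```

```text
[([171.8, 244.8], np.int32(105)), ([236.2, 266.0], np.int32(103)), ([273.8, 274.4], np.int32(126)), ([286.9, 300.6], np.int32(172))]
[([225.7, 123.4], np.int32(44)), ([209.1, 277.3], np.int32(70)), ([331.5, 283.3], np.int32(233)), ([286.4, 289.4], np.int32(207)), ([211.8, 290.0], np.int32(91)), ([360.1, 301.0], np.int32(219))]
[[551.1  94.1 150. ]
 [591.9  50.7 150. ]] [571.5  72.4 150. ] 59.586547645415926
ang 133.15653584485418
[[495.7 155.3   7. ]
 [680.   96.5   7. ]
 [537.  -33.9   7. ]] [570.9  72.6   7. ] [np.float64(132.3), np.float64(12.3), np.float64(-107.7)] [111.75127066 111.7315977  111.78925462]
```

View pics/crop1.png

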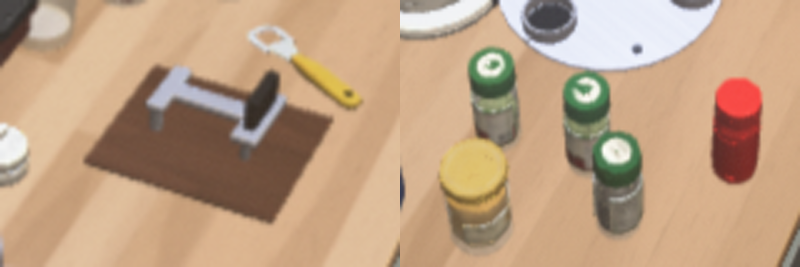

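The crop confirms three green-capped spice jars. The red one is the decoy and is excluded, and the yellow-lid one is the honey jar. The spanner's black rib is at scene ≈(379,149) and its tail crossbar at ≈(351,147).

Run:
```python
from h import *
import pickle
s,d,w=[pickle.load(open(n+'0.pkl','rb')) for n in('scene','side','wrist')]
print('rib',tri(s,(378.6,149.4),d,(338,148)).round()); print('xbar',tri(s,(351,147),d,(308,156)).round())
for a,b in (((236.2,266),(286.4,289.4)),((273.8,274.4),(331.5,283.3)),((286.9,300.6),(360.1,301))): print('jar',tri(s,a,d,b).round(1))
print('honey',onz(s,(230,303),94).round(),'red',onz(s,(335,276),106).round(), 'timer',onz(w,(342,320),46).round())
print('kettle side',[onz(w,(367,30),z).round() for z in(20,150,250)],'spout',onz(w,(575,105),200).round())
for a in (72.3,192.3,-47.7):
  c=np.array([571.3+96*np.cos(np.radians(a)),72.5+96*np.sin(np.radians(a)),24]);print('cup',c.round(),proj(w,c).round(),proj(s,c).round(),proj(d,c).round())
```

```text
rib [ 432. -331.   71.]
xbar [ 533. -354.   28.]
jar [578.3 307.5  92.9]
jar [481.4 292.1  94.7]
jar [422.1 338.8  86.7]
honey [536. 405.  94.] red [344. 236. 106.] timer [ 654. -182.   46.]
kettle side [array([678., 185.,  20.]), array([659., 142., 150.]), array([644., 110., 250.])] spout [782.  85. 200.]
cup [600. 164.  24.] [300.  49.] [258. 244.] [281. 264.]
cup [478.  52.  24.] [204. 147.] [316. 232.] [328. 234.]
cup [636.   1.  24.] [330. 186.] [275. 204.] [271. 222.]
```

The projected cups match the pictures. I'll move the wrist camera over the spanner.

```bash
python3 -m inch '[[[-360,-140,-20,0,0,0,100],[-360,-140,-20,0,0,0,100],[-360,-140,-20,0,0,0,100],[-360,-140,-20,0,0,0,100],[-360,-140,-20,0,0,0,100],[-360,-140,-20,0,0,0,100],[-360,-140,-20,0,0,0,100],[-360,-140,-20,0,0,0,100],[-360,-140,-20,0,0,0,100],[-360,-140,-20,0,0,0,100],[-360,-140,-20,0,0,0,100],[-360,-140,-20,0,0,0,100]]]'; python3 -c "
from h import *; import pickle
v=cap('wrist','w1.png'); pickle.dump(v,open('w1.pkl','wb')); print(status.get_obs()['ee_pos'])"
```

```text
t: 1.35
ee_pos: [485.5, -358.7, 261.5]
orientation: [-2.219, -2.223, -0.0]
ft_force: [-0.2, -0.6, 0.2]
width: 87.6
grasp_force: 0.0
[ 485.50425968 -358.7449779   261.55569335]
```

View pics/w1.png

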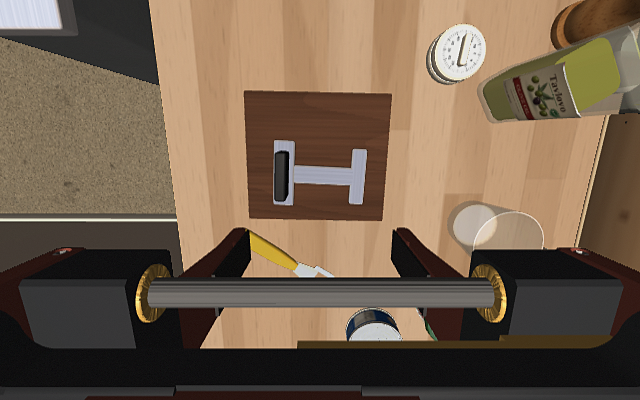

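The wrist view shows the spanner bar with its black rib at (281,175), the tail running to the crossbar at (358,177), and the board corners near (245,92), (392,95), (382,220) and (249,217).

```bash
cat > span.py <<'E'
from h import *
import pickle,sys
def spanner(v,roi=(235,80,400,232),zb=5,dbg=True):
    x0,y0,x1,y1=roi; f=v['f'][y0:y1,x0:x1]; h=cv2.cvtColor(f,cv2.COLOR_BGR2HSV)
    metal=((h[...,1]<70)&(h[...,2]>140)).astype(np.uint8)
    rib=(h[...,2]<62).astype(np.uint8)
    def big(m):
        n,l,s,c=cv2.connectedComponentsWithStats(m); i=1+np.argmax(s[1:,4]); return (l==i).astype(np.uint8)
    def mar(m,z):
        c,_=cv2.findContours(m,cv2.RETR_EXTERNAL,cv2.CHAIN_APPROX_NONE); r=cv2.minAreaRect(max(c,key=cv2.contourArea))
        P=np.array([onz(v,p+np.array([x0,y0]),z)[:2] for p in cv2.boxPoints(r)]); 
        e=P[1]-P[0],P[2]-P[1]; k=int(np.linalg.norm(e[1])>np.linalg.norm(e[0]))
        return P.mean(0),np.degrees(np.arctan2(e[k][1],e[k][0]))%180,[np.linalg.norm(q).round(1) for q in e]
    m=big(metal); rb=big(rib)
    ys,xs=np.nonzero(m); Q=np.array([onz(v,(x+x0,y+y0),zb+34)[:2] for x,y in zip(xs,ys)])
    return m,rb,Q,mar(rb,zb+69),mar((m|rb),zb+34)
if __name__=='__main__':
    v=pickle.load(open('w1.pkl','rb')); m,rb,Q,r,t=spanner(v)
    print('rib',r,'whole',t)
    lo,hi=Q[:,0].min(),Q[:,0].max(); print(lo,hi,Q[:,1].min(),Q[:,1].max())
    for n,s in(('bar',Q[Q[:,0]<lo+12]),('xbar',Q[Q[:,0]>hi-12])):
        q=cv2.minAreaRect(s.astype(np.float32)); print(n,q)
    tl=Q[(Q[:,0]>lo+35)&(Q[:,0]<hi-25)]; xs=np.round(tl[:,0]/2); 
    p=np.array([(x*2,tl[xs==x][:,1].mean()) for x in np.unique(xs)]); print('tail fit',np.polyfit(p[:,0]-480,p[:,1],1))
    h=cv2.cvtColor(v['f'],cv2.COLOR_BGR2HSV); b=np.zeros((400,640),np.uint8); b[80:232,235:400]=((h[80:232,235:400,2]<130)|((h[80:232,235:400,1]<70))).astype(np.uint8)
    b=cv2.morphologyEx(b,cv2.MORPH_OPEN,np.ones((5,5),np.uint8))
    c,_=cv2.findContours(b,cv2.RETR_EXTERNAL,cv2.CHAIN_APPROX_NONE); q=cv2.approxPolyDP(max(c,key=cv2.contourArea),6,True)[:,0]
    print('board',[onz(v,p,5)[:2].round(1).tolist() for p in q])
    s,d=[pickle.load(open(n+'0.pkl','rb')) for n in('scene','side')]
E
python3 span.py
```

```text
rib (array([ 438.41720733, -339.32890445]), np.float64(88.4684974257508), [np.float64(16.3), np.float64(58.4)]) whole (array([ 483.73667252, -341.68077992]), np.float64(178.3908482558989), [np.float64(84.1), np.float64(117.9)])
421.5707969769413 544.1148857500805 -382.17956102063926 -298.2473605460529
bar ((427.5502624511719, -340.21722412109375), (11.993557929992676, 83.92778015136719), 0.026180293411016464)
xbar ((538.1336059570312, -344.981689453125), (11.975204467773438, 71.28556823730469), 0.015906404703855515)
tail fit [-5.83142923e-02 -3.42925635e+02]
board [[382.8, -235.1], [378.9, -410.6], [575.6, -414.9], [579.5, -238.6]]
```

```bash
python3 -m inch '[[[-26,-45,71,0,0,0,100],[-26,-45,71,0,0,0,100],[-26,-45,71,0,0,0,100],[-26,-45,71,0,0,0,100]]]'
python3 - <<'E'
from h import *; import pickle
v=cap('wrist','w2.png'); pickle.dump(v,open('w2.pkl','wb')); print(status.get_obs()['ee_pos'], proj(v,(436,-340.4,39)), proj(v,(541,-345,39)))
E
```

```text
t: 1.8
ee_pos: [440.5, -385.5, 190.8]
orientation: [-2.221, -2.221, -0.0]
ft_force: [1.0, 0.6, -0.6]
width: 87.6
grasp_force: 0.0
[ 441.39664035 -385.95619023  191.82443534] [316.25149899 156.38142699] [416.80529778 160.81367966]
```

View pics/w2.png

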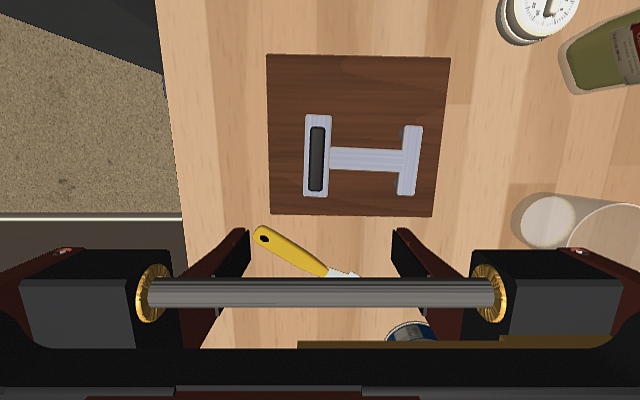

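The bar with rib is at (316,156) and the crossbar at (410,160). I'll refine from this view and triangulate the heights against w1.

Run:
```python
from h import *; import pickle
from span import spanner
v2=pickle.load(open('w2.pkl','rb')); v1=pickle.load(open('w1.pkl','rb'))
m,rb,Q,r,t=spanner(v2,(280,100,440,205)); print(r,t)
lo,hi=Q[:,0].min(),Q[:,0].max()
for n,s in(('bar',Q[Q[:,0]<lo+30]),('xbar',Q[Q[:,0]>hi-18])): print(n,cv2.minAreaRect(s.astype(np.float32)))
# pixel corners of the rib in both, height by triangulation
m1,rb1,_,_,_=spanner(v1,(235,80,400,232))
def ends(rb,x0,y0,k):
    ys,xs=np.nonzero(rb); i=ys.argmin() if k else ys.argmax(); return (xs[ys==ys[i]].mean()+x0, ys[i]+y0)
for k in(1,0): print('rib end',tri(v1,ends(rb1,235,80,k),v2,ends(rb,280,100,k)).round(1))
def mc(m,x0,y0):
    xs=np.nonzero(m.sum(0))[0]; out=[]
    x=xs.max()-8; ys=np.nonzero(m[:,x-3:x+4].sum(1))[0]; return (xs.max()+x0,ys.mean()+y0)
print('xbar',tri(v1,mc(m1,235,80),v2,mc(m,280,100)).round(1))
```

```text
(array([ 436.26328451, -340.60187529]), np.float64(86.56815981073983), [np.float64(57.7), np.float64(13.3)]) (array([ 484.13882247, -342.20364652]), np.float64(178.09552144258183), [np.float64(84.1), np.float64(118.3)])
bar ((437.4520568847656, -340.65850830078125), (83.99694061279297, 29.095232009887695), 87.27751159667969)
xbar ((534.6065063476562, -345.25372314453125), (72.38324737548828, 17.92943000793457), 89.216796875)
rib end [ 436.2 -311.4   43.8]
rib end [ 435.1 -369.7   70. ]
xbar [ 544.2 -343.8   44.6]
```

```bash
python3 -m inch '[[[45.5,-3.5,40,0,0,0.047,100],[45.5,-3.5,80,0,0,0.047,100],[45.5,-3.5,100,0,0,0.047,100],[45.5,-3.5,115,0,0,0.047,100],[45.5,-3.5,129,0,0,0.047,100],[45.5,-3.5,129,0,0,0.047,100],[45.5,-3.5,129,0,0,0.047,0],[45.5,-3.5,129,0,0,0.047,0],[45.5,-3.5,129,0,0,0.047,0],[45.5,-3.5,129,0,0,0.047,0],[45.5,-3.5,129,0,0,0.047,0],[45.5,-3.5,129,0,0,0.047,0],[45.5,-3.5,129,0,0,0.047,0],[45.5,-3.5,129,0,0,0.047,0],[45.5,-3.5,129,0,0,0.047,0],[45.5,-3.5,129,0,0,0.047,0]]]'
```

```text
t: 3.45
ee_pos: [436.5, -340.5, 61.6]
orientation: [-2.273, -2.168, 0.0]
ft_force: [0.3, 0.0, -0.3]
width: 13.8
grasp_force: 30.0
```

```bash
python3 -m inch '[[[0,0,-30,0,0,0,0],[0,0,-70,0,0,0,0],[0,0,-110,0,0,0,0],[0,0,-150,0,0,0,0],[0,0,-180,0,0,0,0],[40,10,-180,0,0,0,0],[80,22,-180,0,0,-0.1,0],[120,33,-180,0,0,-0.2,0],[160,44,-180,0,0,-0.3,0],[200,55,-180,0,0,-0.4,0],[240,66,-180,0,0,-0.5,0],[280,77,-180,0,0,-0.6,0],[320,88,-180,0,0,-0.7,0],[360,99,-180,0,0,-0.8,0],[390,107,-175,0,0,-0.8,0],[410,113,-170,0,0,-0.8,0],[419,115.3,-165,0,0,-0.8,0],[419,115.3,-165,0,0,-0.8,0],[419,115.3,-165,0,0,-0.8,0],[419,115.3,-165,0,0,-0.8,0]]]'
python3 - <<'E'
from h import *; import pickle
o=status.get_obs();print(o['ee_pos'],o['width'],o['grasp_force'],R.from_rotvec(o['orientation']).as_matrix().round(3)[:,1])
for n in('side','scene'):
    v=cap(n); pickle.dump(v,open(n+'3.pkl','wb')); x,y=map(int,proj(v,(571,72,165))); print(n,x,y)
    c=v['f'][y-50:y+50,x-66:x+67]; cv2.imwrite(f'pics/{n}3.png',cv2.resize(c,(399,300),interpolation=cv2.INTER_CUBIC))
a=np.hstack([cv2.imread('pics/side3.png'),cv2.imread('pics/scene3.png')]);cv2.imwrite('pics/c3.png',a)
E
```

```text
t: 5.45
ee_pos: [571.1, 71.5, 226.8]
orientation: [-1.251, -2.882, 0.0]
ft_force: [-0.5, -0.5, -1.7]
width: 13.8
grasp_force: 30.0
[571.07510229  71.53631749 226.78406928] 13.805419708109099 29.99966025352478 [ 0.73   0.683 -0.   ]
side 291 196
scene 282 189
```

View pics/c3.png

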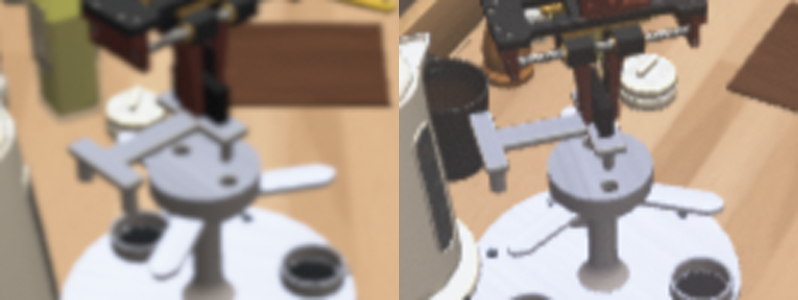

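The tip positions line up with the holes to within about 2 mm. I'll descend gently.

```bash
python3 -m inch '[[[0.5,0.8,8,0,0,0,0],[0.5,0.8,14,0,0,0,0],[0.5,0.8,18,0,0,0,0],[0.5,0.8,20,0,0,0,0],[0.5,0.8,22,0,0,0,0],[0.5,0.8,23,0,0,0,0],[0.5,0.8,23,0,0,0,0]]]'
python3 - <<'E'
from h import *
for n in('side','scene'):
    v=cap(n); x,y=map(int,proj(v,(571,72,165)))
    c=v['f'][y-30:y+30,x-40:x+40]; cv2.imwrite(f'pics/{n}4.png',cv2.resize(c,(400,300),interpolation=cv2.INTER_CUBIC))
a=np.hstack([cv2.imread('pics/side4.png'),cv2.imread('pics/scene4.png')]);cv2.imwrite('pics/c4.png',a)
print(status.get_obs()['ee_pos'],status.get_obs()['ft_force'],status.get_obs()['moment'])
E
```

```text
t: 6.25
ee_pos: [571.6, 73.6, 203.6]
orientation: [-1.249, -2.883, 0.0]
ft_force: [0.6, -0.2, -3.3]
width: 14.0
grasp_force: 30.0
[571.6976784   73.60110938 203.82193824] [-0.20981277 -0.53951961 -1.20911273] [-0.06049561  0.02220506 -0.00318066]
```

View pics/c4.png

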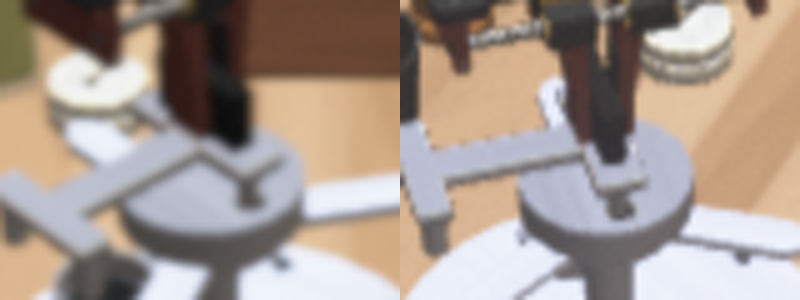

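There's no resistance, and the prong looks to be inside the hole by about 3 mm. I'll go on to about 11 mm.

```bash
python3 -m inch '[[[0,0,2,0,0,0,0],[0,0,4,0,0,0,0],[0,0,6,0,0,0,0],[0,0,8,0,0,0,0],[0,0,8,0,0,0,0],[0,0,8,0,0,0,0],[0,0,8,0,0,0,0]]]'
```

```text
t: 7.05
ee_pos: [571.6, 73.6, 195.7]
orientation: [1.249, 2.883, 0.0]
ft_force: [-0.7, 0.6, -1.9]
width: 13.7
grasp_force: 30.0
```

```bash
python3 -m inch '[[[0,0,0,0,0,0.08,0],[0,0,0,0,0,0.16,0],[0,0,0,0,0,0.24,0],[0,0,0,0,0,0.32,0],[0,0,0,0,0,0.4,0],[0,0,0,0,0,0.48,0],[0,0,0,0,0,0.56,0],[0,0,0,0,0,0.64,0],[0,0,0,0,0,0.72,0],[0,0,0,0,0,0.8,0],[0,0,0,0,0,0.88,0],[0,0,0,0,0,0.96,0],[0,0,0,0,0,1.04,0],[0,0,0,0,0,1.1,0],[0,0,0,0,0,1.12,0],[0,0,0,0,0,1.12,0],[0,0,0,0,0,1.12,0],[0,0,0,0,0,1.12,0]]]'
python3 - <<'E'
from h import *
for n in('side','scene'):
    v=cap(n); x,y=map(int,proj(v,(571,72,120)))
    c=v['f'][y-60:y+60,x-80:x+80]; cv2.imwrite(f'pics/{n}5.png',cv2.resize(c,(400,300),interpolation=cv2.INTER_CUBIC))
a=np.hstack([cv2.imread('pics/side5.png'),cv2.imread('pics/scene5.png')]);cv2.imwrite('pics/c5.png',a)
o=status.get_obs();print(o['moment'],R.from_rotvec(o['orientation']).as_matrix().round(3)[:,1])
E
```

```text
t: 8.85
ee_pos: [571.7, 73.5, 195.7]
orientation: [2.589, 1.78, 0.0]
ft_force: [-0.4, -1.9, -1.9]
width: 13.8
grasp_force: 30.0
[-0.47335347  0.06158001  0.03350475] [ 0.934 -0.358  0.   ]
```

View pics/c5.png

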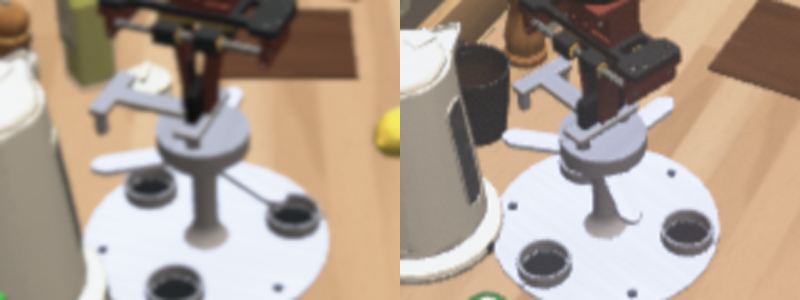

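The arms now lie midway between the cups and the collar is open. I'll lift out and put the spanner back on the board.

```bash
python3 -m inch '[[[0,0,-10,0,0,0,0],[0,0,-30,0,0,0,0],[0,0,-50,0,0,0,0],[-40,2,-55,0,0,-0.05,0],[-85,4,-55,0,0,-0.1,0],[-130,6,-55,0,0,-0.15,0],[-175,8,-55,0,0,-0.2,0],[-220,11,-55,0,0,-0.25,0],[-265,13,-50,0,0,-0.319,0],[-310,16,-30,0,0,-0.319,0],[-350,18,0,0,0,-0.319,0],[-390,20,20,0,0,-0.319,0],[-420,22,50,0,0,-0.319,0],[-435,22,80,0,0,-0.319,0],[-435,22,105,0,0,-0.319,0],[-435,22,120,0,0,-0.319,0],[-435,22,128,0,0,-0.319,0],[-435,22,132,0,0,-0.319,0],[-435,22,133,0,0,-0.319,0],[-435,22,133,0,0,-0.319,0]]]'
```

```text
t: 10.95
ee_pos: [436.8, -340.4, 63.5]
orientation: [2.272, 2.167, 0.0]
ft_force: [-0.2, 0.6, -2.4]
width: 13.3
grasp_force: 30.0
```

```bash
python3 -m inch '[[[0,0,1,0,0,0,0],[0,0,1,0,0,0,0],[0,0,1,0,0,0,0]]]'
```

```text
t: 11.25
ee_pos: [436.3, -340.5, 62.1]
orientation: [2.274, 2.167, 0.0]
ft_force: [0.8, -0.0, -1.8]
width: 13.5
grasp_force: 30.0
```

```bash
python3 -m inch '[[[0,0,0,0,0,0,100],[0,0,0,0,0,0,100],[0,0,0,0,0,0,100],[0,0,0,0,0,0,100],[0,0,0,0,0,0,100],[0,0,-20,0,0,0,100],[0,0,-60,0,0,0,100],[0,0,-110,0,0,0,100],[0,0,-160,0,0,0,100],[0,0,-200,0,0,0,100],[0,0,-238,0,0,0,100]]]' && python3 -m inch '[[[50,2,0,0,0,-0.047,100],[100,4,0,0,0,-0.047,100],[150,6,0,0,0,-0.047,100],[200,8,0,0,0,-0.047,100],[250,10,0,0,0,-0.047,100],[300,13,0,0,0,-0.047,100],[350,15,0,0,0,-0.047,100],[400,17,0,0,0,-0.047,100],[450,20,0,0,0,-0.047,100],[500,23,0,0,0,-0.047,100],[550,25,0,0,0,-0.047,100],[600,27,0,0,0,-0.047,100],[633,29,0,0,0,-0.047,100],[633,29,0,0,0,-0.047,100],[633,29,0,0,0,-0.047,100],[633,29,0,0,0,-0.047,100]]]'
python3 - <<'E'
from h import *; import pickle
v=cap('wrist','w6.png'); pickle.dump(v,open('w6.pkl','wb'))
for a in ((578,307,106),(481,292,106),(422,339,106)): print(proj(v,a))
E
```

```text
t: 12.35
ee_pos: [436.0, -340.3, 302.1]
orientation: [2.273, 2.167, 0.0]
ft_force: [0.6, -0.3, -0.0]
width: 88.0
grasp_force: 0.0
t: 13.95
ee_pos: [495.1, 289.4, 299.4]
orientation: [2.223, 2.22, -0.002]
ft_force: [0.7, -0.5, 0.1]
width: 87.9
grasp_force: 0.0
[389.276536   176.52497664]
[309.16242183 188.86257396]
[258.76553517 149.8060402 ]
```

View pics/w6.png

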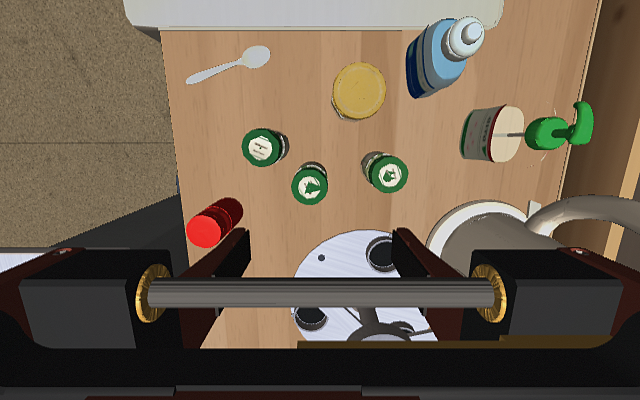

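The three green jars are at (262,147), (310,185) and (388,173). The honey jar is at (358,90) and the red decoy at (210,220).

```bash
cat > jars.py <<'E'
from h import *
import pickle
def tops(v,pts,z=106,r=26):
    h=cv2.cvtColor(v['f'],cv2.COLOR_BGR2HSV); out=[]
    for x,y in pts:
        x,y=int(x),int(y); q=h[y-r:y+r,x-r:x+r]
        g=cv2.inRange(q,(45,70,20),(88,255,255)); w=cv2.inRange(q,(0,0,120),(180,70,255))
        # label: white component enclosed by green hull
        c,_=cv2.findContours(g,cv2.RETR_EXTERNAL,cv2.CHAIN_APPROX_NONE); c=max(c,key=cv2.contourArea); hull=cv2.convexHull(c)
        m=np.zeros_like(g); cv2.drawContours(m,[hull],-1,255,-1); m=cv2.erode(m,np.ones((3,3))); lab=m&~g
        n,l,s,ce=cv2.connectedComponentsWithStats(lab); i=1+np.argmax(s[1:,4])
        cc,_=cv2.findContours((l==i).astype(np.uint8),cv2.RETR_EXTERNAL,cv2.CHAIN_APPROX_NONE); (a,b),rr=cv2.minEnclosingCircle(max(cc,key=cv2.contourArea))
        (p,t),R2=cv2.minEnclosingCircle(c)
        out.append((np.array([a+x-r,b+y-r]),rr,np.array([p+x-r,t+y-r]),R2))
    return out
E
python3 - <<'E'
from jars import *
v=pickle.load(open('w6.pkl','rb'));s,d,w=[pickle.load(open(n+'0.pkl','rb')) for n in('scene','side','wrist')]
for u,r,u2,r2 in tops(v,((388,173),(310,185),(262,147))): print(u.round(1),round(r,1),u2.round(1),round(r2,1),onz(v,u,106)[:2].round(1),onz(v,u2,103)[:2].round(1))
P=np.array([onz(w,p,12)[:2] for p in((357,45),(375,95),(400,118),(440,130),(480,125))]); A=np.c_[2*P,np.ones(len(P))]; x=np.linalg.lstsq(A,(P**2).sum(1),rcond=None)[0]; print('kettle',x[:2],np.sqrt(x[2]+x[:2]@x[:2]))
E
```

```text
[390. 175.] 12.0 [387.7 173.3] 19.8 [578.8 308.8] [576.6 310.5]
[308.8 186.9] 11.4 [309.5 184.5] 20.0 [480.5 294.4] [481.3 296.9]
[259.6 147.9] 12.4 [261.3 146.9] 20.4 [423.  341.2] [424.6 342.2]
kettle [784.98971011 190.65064942] 119.06905840510434
```

```bash
python3 -m inch '[[[10,42,50,0,0,0,100],[19,83.5,100,0,0,0,100],[19,83.5,140,0,0,0,100],[19,83.5,170,0,0,0,100],[19,83.5,195,0,0,0,100],[19,83.5,207,0,0,0,100],[19,83.5,207,0,0,0,100],[19,83.5,207,0,0,0,100],[19,83.5,207,0,0,0,0],[19,83.5,207,0,0,0,0],[19,83.5,207,0,0,0,0],[19,83.5,207,0,0,0,0],[19,83.5,207,0,0,0,0],[19,83.5,207,0,0,0,0],[19,83.5,207,0,0,0,0],[19,83.5,207,0,0,0,0]]]'
```

```text
t: 15.6
ee_pos: [578.9, 309.5, 92.8]
orientation: [-2.223, -2.22, 0.0]
ft_force: [-1.8, -0.3, 2.0]
width: 44.9
grasp_force: 30.0
```

```bash
python3 -m inch '[[[0,0,-40,0,0,0,0],[0,0,-85,0,0,0,0],[0,0,-130,0,0,0,0],[0,0,-170,0,0,0,0],[-30,-10,-190,0,0,0,0],[-70,-20,-190,0,0,0,0],[-115,-20,-190,0,0,-0.1,0],[-160,-20,-190,0,0,-0.2,0],[-205,-10,-190,0,0,-0.3,0],[-250,10,-190,0,0,-0.4,0],[-290,35,-190,0,0,-0.5,0],[-308,57,-190,0,0,-0.6,0],[-308,57,-190,0,0,-0.738,0],[-308,57,-190,0,0,-0.738,0],[-308,57,-150,0,0,-0.738,0],[-308,57,-110,0,0,-0.738,0],[-308,57,-70,0,0,-0.738,0],[-308,57,-45,0,0,-0.738,0],[-308,57,-35,0,0,-0.738,0],[-308,57,-35,0,0,-0.738,0]]]'
python3 - <<'E'
from h import *
for n in('side','scene'):
    v=cap(n); x,y=map(int,proj(v,(600,40,60)))
    c=v['f'][y-60:y+60,x-80:x+80]; cv2.imwrite(f'pics/{n}7.png',cv2.resize(c,(400,300),interpolation=cv2.INTER_CUBIC))
a=np.hstack([cv2.imread('pics/side7.png'),cv2.imread('pics/scene7.png')]);cv2.imwrite('pics/c7.png',a)
E
```

```text
t: 17.6
ee_pos: [634.6, 1.9, 126.4]
orientation: [-1.273, -2.869, 0.002]
ft_force: [-0.4, -0.2, -1.2]
width: 44.9
grasp_force: 30.0
```

View pics/c7.png

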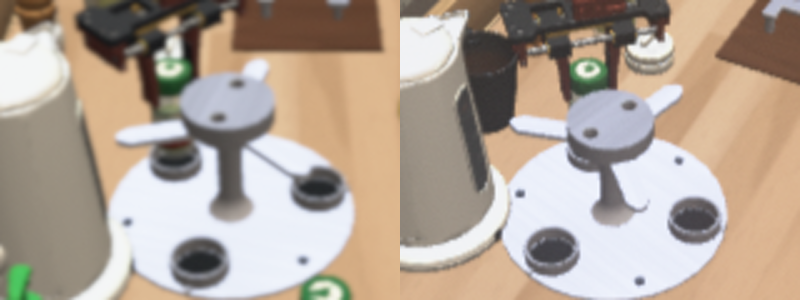

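The jar is held above the far cup at side (175,160). I'll lower it in.

```bash
python3 -m inch '[[[0.5,0.8,8,0,0,0,0],[0.5,0.8,15,0,0,0,0],[0.5,0.8,20,0,0,0,0],[0.5,0.8,24,0,0,0,0],[0.5,0.8,26,0,0,0,0],[0.5,0.8,27,0,0,0,0],[0.5,0.8,27,0,0,0,0]]]'
```

```text
t: 18.4
ee_pos: [635.8, 2.3, 100.5]
orientation: [-1.272, -2.872, 0.0]
ft_force: [0.1, 0.2, -1.4]
width: 44.8
grasp_force: 30.0
```

```bash
python3 -m inch '[[[0,0,1,0,0,0,0],[0,0,1.5,0,0,0,0],[0,0,1.5,0,0,0,80],[0,0,1.5,0,0,0,80],[0,0,1.5,0,0,0,80],[0,0,1.5,0,0,0,80],[0,0,1.5,0,0,0,80],[0,0,-20,0,0,0,80],[0,0,-60,0,0,0,80],[0,0,-110,0,0,0,80],[0,0,-160,0,0,0,80],[0,0,-190,0,0,0,80],[0,0,-190,0,0,0.1,100],[0,0,-190,0,0,0.24,100],[0,0,-190,0,0,0.38,100],[0,0,-190,0,0,0.52,100],[0,0,-190,0,0,0.66,100],[0,0,-190,0,0,0.738,100],[0,0,-190,0,0,0.738,100]]]'
python3 - <<'E'
from h import *; import pickle
o=status.get_obs();print(o['ee_pos'],R.from_rotvec(o['orientation']).as_matrix().round(3)[:,1])
for n in('side','scene'):
    v=cap(n); pickle.dump(v,open(n+'8.pkl','wb')); x,y=map(int,proj(v,(600,40,60)))
    c=v['f'][y-60:y+60,x-80:x+80]; cv2.imwrite(f'pics/{n}8.png',cv2.resize(c,(400,300),interpolation=cv2.INTER_CUBIC))
a=np.hstack([cv2.imread('pics/side8.png'),cv2.imread('pics/scene8.png')]);cv2.imwrite('pics/c8.png',a)
E
```

```text
t: 20.3
ee_pos: [635.8, 2.3, 290.7]
orientation: [-2.223, -2.22, 0.0]
ft_force: [-0.4, 0.0, -0.4]
width: 87.6
grasp_force: 0.0
[635.75088876   2.29140485 290.66821861] [ 1.    -0.002 -0.   ]
```

View pics/c8.png

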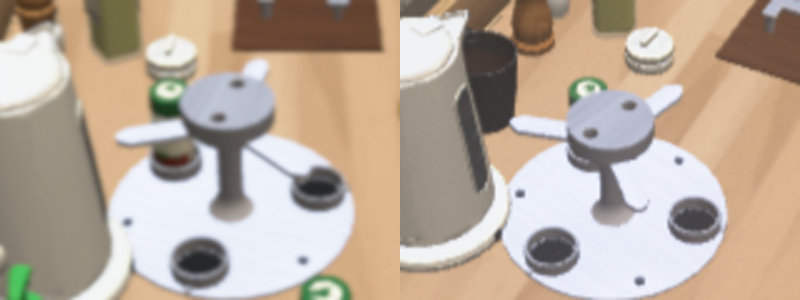

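Jar 1 stands in its cup. Next is jar B.

```bash
python3 -m inch '[[[40,-30,0,0,0,0,100],[80,-60,0,0,0,0,100],[120,-90,0,0,0,0,100],[160,-115,0,0,0,0,100],[200,-140,0,0,0,0,100],[245,-155,0,0,0,0,100],[292.5,-155,40,0,0,0,100],[292.5,-155,90,0,0,0,100],[292.5,-155,135,0,0,0,100],[292.5,-155,165,0,0,0,100],[292.5,-155,185,0,0,0,100],[292.5,-155,198.5,0,0,0,100],[292.5,-155,198.5,0,0,0,100],[292.5,-155,198.5,0,0,0,0],[292.5,-155,198.5,0,0,0,0],[292.5,-155,198.5,0,0,0,0],[292.5,-155,198.5,0,0,0,0],[292.5,-155,198.5,0,0,0,0],[292.5,-155,198.5,0,0,0,0],[292.5,-155,198.5,0,0,0,0]]]'
```

```text
t: 22.4
ee_pos: [481.3, 295.0, 92.5]
orientation: [2.222, 2.22, 0.001]
ft_force: [-0.3, -0.2, 2.9]
width: 44.5
grasp_force: 30.0
```

```bash
python3 -m inch '[[[0,0,-40,0,0,0,0],[0,0,-85,0,0,0,0],[0,0,-130,0,0,0,0],[0,0,-170,0,0,0.1,0],[-30,0,-180,0,0,0.24,0],[-70,0,-180,0,0,0.38,0],[-115,0,-180,0,0,0.52,0],[-160,-1,-180,0,0,0.66,0],[-205,-2,-180,0,0,0.8,0],[-243,-4,-180,0,0,0.94,0],[-243,-4,-180,0,0,1.08,0],[-243,-4,-180,0,0,1.22,0],[-243,-4,-180,0,0,1.356,0],[-243,-4,-180,0,0,1.356,0],[-243,-4,-140,0,0,1.356,0],[-243,-4,-100,0,0,1.356,0],[-243,-4,-65,0,0,1.356,0],[-243,-4,-45,0,0,1.356,0],[-243,-4,-35,0,0,1.356,0],[-243,-4,-35,0,0,1.356,0]]]'
python3 - <<'E'
from h import *
o=status.get_obs();print(o['ee_pos'],R.from_rotvec(o['orientation']).as_matrix().round(3)[:,:2],o['width'])
E
```

```text
t: 24.4
ee_pos: [476.2, 52.0, 126.2]
orientation: [-3.123, -0.339, 0.004]
ft_force: [0.2, 0.0, -1.3]
width: 44.6
grasp_force: 30.0
[476.19255602  51.97582319 126.1616493 ] [[ 0.977  0.214]
 [ 0.214 -0.977]
 [-0.002 -0.   ]] 44.637455315325475
```

```bash
python3 -m inch '[[[1,0,8,0,0,0,0],[1,0,15,0,0,0,0],[1,0,20,0,0,0,0],[1,0,24,0,0,0,0],[1,0,26,0,0,0,0],[1,0,27,0,0,0,0],[1,0,27,0,0,0,0]]]'
```

```text
t: 25.1
ee_pos: [477.9, 52.1, 100.2]
orientation: [3.124, 0.335, 0.0]
ft_force: [-0.5, 0.0, -0.7]
width: 44.7
grasp_force: 30.0
```

```bash
python3 -m inch '[[[0,0,1,0,0,0,0],[0,0,1.5,0,0,0,0],[0,0,1.5,0,0,0,80],[0,0,1.5,0,0,0,80],[0,0,1.5,0,0,0,80],[0,0,1.5,0,0,0,80],[0,0,1.5,0,0,0,80],[0,0,-20,0,0,0,80],[0,0,-60,0,0,0,80],[0,0,-110,0,0,0,80],[0,0,-160,0,0,-0.14,80],[0,0,-190,0,0,-0.28,80],[0,0,-190,0,0,-0.42,100],[0,0,-190,0,0,-0.56,100],[0,0,-190,0,0,-0.7,100],[0,0,-190,0,0,-0.84,100],[0,0,-190,0,0,-0.98,100],[0,0,-190,0,0,-1.12,100],[0,0,-190,0,0,-1.26,100],[0,0,-190,0,0,-1.356,100]]]'
python3 - <<'E'
from h import *; import pickle
o=status.get_obs();print(o['ee_pos'],R.from_rotvec(o['orientation']).as_matrix().round(3)[:,1])
v=cap('wrist'); pickle.dump(v,open('w9.pkl','wb'))
from jars import tops
u=proj(v,(423.3,341.4,106)); print(u)
E
```

```text
t: 27.1
ee_pos: [477.7, 52.1, 290.1]
orientation: [-2.217, -2.226, 0.0]
ft_force: [0.3, 0.5, -0.3]
width: 87.9
grasp_force: 0.0
[477.67253774  52.13748662 290.11360456] [ 1.     0.004 -0.   ]
[ 264.04806083 -109.20657461]
```

```bash
python3 -m inch '[[[45,-10,0,0,0,0,100],[90,-20,0,0,0,0,100],[135,-30,0,0,0,0,100],[180,-40,0,0,0,0,100],[225,-50,0,0,0,0,100],[270,-54.4,0,0,0,0,100],[289.3,-54.4,40,0,0,0,100],[289.3,-54.4,90,0,0,0,100],[289.3,-54.4,135,0,0,0,100],[289.3,-54.4,165,0,0,0,100],[289.3,-54.4,185,0,0,0,100],[289.3,-54.4,198,0,0,0,100],[289.3,-54.4,198,0,0,0,100],[289.3,-54.4,198,0,0,0,0],[289.3,-54.4,198,0,0,0,0],[289.3,-54.4,198,0,0,0,0],[289.3,-54.4,198,0,0,0,0],[289.3,-54.4,198,0,0,0,0],[289.3,-54.4,198,0,0,0,0],[289.3,-54.4,198,0,0,0,0]]]'
```

```text
t: 29.15
ee_pos: [423.9, 341.6, 92.5]
orientation: [2.223, 2.22, 0.001]
ft_force: [-0.9, -0.1, 3.2]
width: 44.8
grasp_force: 30.0
```

```bash
python3 -m inch '[[[0,0,-40,0,0,0,0],[0,0,-85,0,0,0,0],[0,0,-130,0,0,0,0],[-10,10,-160,0,0,0.1,0],[-40,40,-180,0,0,0.24,0],[-70,70,-180,0,0,0.38,0],[-100,100,-180,0,0,0.52,0],[-130,130,-180,0,0,0.66,0],[-160,160,-180,0,0,0.785,0],[-177.6,176.6,-180,0,0,0.785,0],[-177.6,176.6,-180,0,0,0.785,0],[-177.6,176.6,-180,0,0,0.785,0],[-177.6,176.6,-140,0,0,0.785,0],[-177.6,176.6,-100,0,0,0.785,0],[-177.6,176.6,-65,0,0,0.785,0],[-177.6,176.6,-45,0,0,0.785,0],[-177.6,176.6,-35,0,0,0.785,0],[-177.6,176.6,-35,0,0,0.785,0],[-177.6,176.6,-35,0,0,0.785,0]]]'
python3 - <<'E'
from h import *
o=status.get_obs();print(o['ee_pos'],R.from_rotvec(o['orientation']).as_matrix().round(3)[:,:2],o['width'])
E
```

```text
t: 31.05
ee_pos: [600.5, 164.5, 128.2]
orientation: [2.902, 1.203, 0.002]
ft_force: [0.2, -0.6, -0.6]
width: 44.4
grasp_force: 30.0
[600.47130488 164.49883623 128.17237519] [[ 0.707  0.707]
 [ 0.707 -0.707]
 [ 0.001  0.001]] 44.42911411629921
```

```bash
python3 -m inch '[[[0,0,8,0,0,0,0],[0,0,15,0,0,0,0],[0,0,20,0,0,0,0],[0,0,24,0,0,0,0],[0,0,26,0,0,0,0],[0,0,28,0,0,0,0],[0,0,28,0,0,0,0]]]'
```

```text
t: 31.75
ee_pos: [600.1, 163.7, 98.9]
orientation: [-2.903, -1.201, 0.001]
ft_force: [0.1, 0.8, -1.6]
width: 44.4
grasp_force: 30.0
```

```bash
python3 -m inch '[[[0,0,0.5,0,0,0,0],[0,0,0.5,0,0,0,0],[0,0,0.5,0,0,0,80],[0,0,0.5,0,0,0,80],[0,0,0.5,0,0,0,80],[0,0,0.5,0,0,0,80],[0,0,0.5,0,0,0,80],[0,0,-20,0,0,0,80],[0,0,-60,0,0,0,80],[0,0,-110,0,0,0,80],[0,0,-160,0,0,-0.14,80],[0,0,-200,0,0,-0.28,80],[0,0,-200,0,0,-0.42,100],[0,0,-200,0,0,-0.56,100],[0,0,-200,0,0,-0.7,100],[0,0,-200,0,0,-0.785,100],[0,0,-200,0,0,-0.785,100]]]' && python3 -m inch '[[[-50,-12,0,0,0,0,100],[-100,-24,0,0,0,0,100],[-150,-36,0,0,0,0,100],[-200,-48,0,0,0,0,100],[-250,-60,0,0,0,0,100],[-300,-72,0,0,0,0,100],[-350,-90,0,0,0,0,100],[-400,-110,0,0,0,0,100],[-450,-130,0,0,0,0,100],[-500,-145,10,0,0,0,100],[-550,-160,20,0,0,0,100],[-550,-160,40,0,0,0,100],[-550,-160,40,0,0,0,100],[-550,-160,40,0,0,0,100]]]'
python3 - <<'E'
from h import *; import pickle
o=status.get_obs();print(o['ee_pos'],o['t'])
for n in('side','scene','wrist'):
    v=cap(n); pickle.dump(v,open(n+'10.pkl','wb'))
    if n=='wrist': b=v['f'][40:240,180:480]; continue
    x,y=map(int,proj(v,(571,72,60)))
    c=v['f'][y-60:y+60,x-80:x+80]; cv2.imwrite(f'pics/{n}10.png',cv2.resize(c,(400,300),interpolation=cv2.INTER_CUBIC))
a=np.hstack([cv2.imread('pics/side10.png'),cv2.imread('pics/scene10.png')]);
a=np.vstack([a,np.hstack([cv2.resize(b,(450,300)),np.zeros((300,350,3),np.uint8)])]);cv2.imwrite('pics/c10.png',a)
E
```

```text
t: 33.45
ee_pos: [600.1, 163.7, 299.2]
orientation: [2.222, 2.221, -0.0]
ft_force: [0.0, 0.0, 0.1]
width: 88.0
grasp_force: 0.0
t: 34.85
ee_pos: [439.2, -385.9, 258.7]
orientation: [-2.225, -2.216, -0.0]
ft_force: [0.7, 0.2, 0.4]
width: 88.2
grasp_force: 0.0
[ 439.15897097 -385.92410993  258.71891542] 34.85
```

View pics/c10.png

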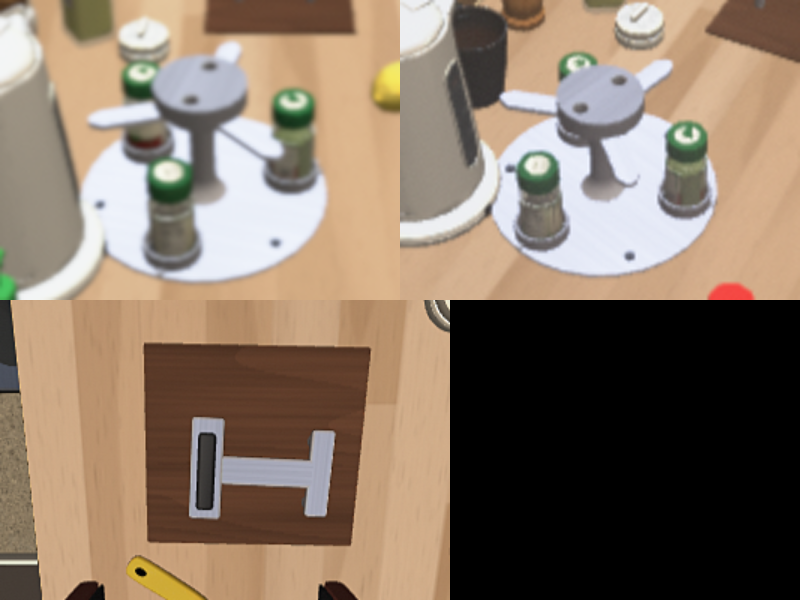

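All three jars stand in cups and the arms are open. I'll re-measure the spanner and the hole line.

Run:
```python
from h import *; import pickle
from span import spanner
v=pickle.load(open('wrist10.pkl','rb'))
m,rb,Q,r,t=spanner(v,(285,105,415,200)); print(r,t)
lo,hi=Q[:,0].min(),Q[:,0].max(); B=cv2.minAreaRect(Q[Q[:,0]<lo+28].astype(np.float32));X=cv2.minAreaRect(Q[Q[:,0]>hi-18].astype(np.float32)); print(B,X,np.degrees(np.arctan2(X[0][1]-B[0][1],X[0][0]-B[0][0])))
hs=[]
for n in('side','scene'):
    v=pickle.load(open(n+'10.pkl','rb')); x,y=map(int,proj(v,(571,72,60))); g=cv2.cvtColor(v['f'],cv2.COLOR_BGR2GRAY)
    k=2.5; pts={'side':((191,100),(209,66)),'scene':((565,115),(619,80))}[n]; P=[]
    for a,b in pts:
        a=a-(400 if n=='scene' else 0); a=x-80+a/k; b=y-60+b/k; a0,b0=int(round(a)),int(round(b))
        q=g[b0-4:b0+5,a0-5:a0+6].astype(float); w=np.clip(np.median(q)-10-q,0,None); ys,xs=np.mgrid[-4:5,-5:6]; P.append(onz(v,(a0+(w*xs).sum()/w.sum(),b0+(w*ys).sum()/w.sum()),150)[:2])
    P=np.array(P); print(n,P.round(1),P.mean(0).round(1),np.linalg.norm(P[1]-P[0]).round(1),np.degrees(np.arctan2(*(P[1]-P[0])[::-1])))
```

```text
(array([ 436.05510479, -340.77982859]), np.float64(86.81319748399324), [np.float64(57.6), np.float64(13.2)]) (array([ 482.87769532, -343.40574525]), np.float64(176.2781123145082), [np.float64(83.8), np.float64(119.2)])
((435.9824523925781, -340.3464050292969), (84.07856750488281, 26.506980895996094), 87.42308044433594) ((534.6092529296875, -344.6861877441406), (71.1892318725586, 17.757692337036133), 89.09154510498047) -2.519507277979286
side [[578.4 104.7]
 [560.4  42.4]] [569.4  73.6] 64.9 -106.02934983963847
scene [[582.3 121.8]
 [561.4  42.5]] [571.9  82.1] 82.0 -104.77076117437852
```

```bash
python3 -m inch '[[[45.4,-2.9,45,0,0,0.047,100],[45.4,-2.9,90,0,0,0.047,100],[45.4,-2.9,135,0,0,0.047,100],[45.4,-2.9,165,0,0,0.047,100],[45.4,-2.9,185,0,0,0.047,100],[45.4,-2.9,196.5,0,0,0.047,100],[45.4,-2.9,196.5,0,0,0.047,100],[45.4,-2.9,196.5,0,0,0.047,0],[45.4,-2.9,196.5,0,0,0.047,0],[45.4,-2.9,196.5,0,0,0.047,0],[45.4,-2.9,196.5,0,0,0.047,0],[45.4,-2.9,196.5,0,0,0.047,0],[45.4,-2.9,196.5,0,0,0.047,0],[45.4,-2.9,196.5,0,0,0.047,0],[45.4,-2.9,196.5,0,0,0.047,0],[45.4,-2.9,196.5,0,0,0.047,0]]]'
```

```text
t: 36.6
ee_pos: [436.7, -340.7, 62.6]
orientation: [-2.274, -2.167, -0.0]
ft_force: [1.1, -0.3, 0.1]
width: 19.0
grasp_force: 0.0
```

```bash
python3 -m inch '[[[0,0,0,0,0,0,0],[0,0,0,0,0,0,0],[0,0,0,0,0,0,0],[0,0,0,0,0,0,0]]]'
```

```text
t: 37.0
ee_pos: [436.7, -340.6, 62.6]
orientation: [-2.274, -2.167, 0.0]
ft_force: [0.4, 0.1, 0.1]
width: 14.1
grasp_force: 30.0
```

```bash
python3 -m inch '[[[0,0,-30,0,0,0,0],[0,0,-75,0,0,0,0],[0,0,-120,0,0,0,0],[0,0,-165,0,0,0,0],[0,0,-205,0,0,0,0],[40,18,-228,0,0,0,0],[80,36,-228,0,0,0,0],[120,54,-228,0,0,0,0],[160,72,-228,0,0,0,0],[200,92,-228,0,0,0,0],[240,110,-228,0,0,0,0],[280,130,-228,0,0,0,0],[317,148,-228,0,0,0,0],[317,148,-228,0,0,0,0],[317,148,-228,0,0,0,0],[317,148,-228,0,0,0,0]]]'
python3 - <<'E'
from h import *; import pickle
v=cap('wrist','w11.png'); pickle.dump(v,open('w11.pkl','wb')); print(status.get_obs()['ee_pos'])
g=cv2.cvtColor(v['f'],cv2.COLOR_BGR2GRAY); C=np.array([571.4,72.5])
P=[]
for s in(1,-1):
    a=np.radians(72.5); u=proj(v,[*(C+s*30*np.array([np.cos(a),np.sin(a)])),150]); x,y=map(int,u.round()); r=15
    q=g[max(y-r,0):y+r+1,x-r:x+r+1]; m=(q<100).astype(np.uint8); n,l,st,ce=cv2.connectedComponentsWithStats(m); i=1+np.argmax(st[1:,4])
    e=ce[i]+[x-r,max(y-r,0)]; P.append(onz(v,e,150)[:2]); print(u.round(),e.round(1),st[i])
P=np.array(P);print(P.round(1),P.mean(0).round(1),np.linalg.norm(P[0]-P[1]),np.degrees(np.arctan2(*(P[0]-P[1])[::-1])))
E
```

```text
t: 38.6
ee_pos: [599.1, -31.8, 290.2]
orientation: [-2.274, -2.167, 0.002]
ft_force: [-0.2, 0.1, -1.6]
width: 13.6
grasp_force: 30.0
[599.08398345 -32.15940254 290.36766451]
[294.  62.] [293.   62.6] [  6   7  17  18 235]
[279. 127.] [279.8 127.5] [  8   7  17  17 208]
[[579.7 100.8]
 [562.7  43.7]] [571.2  72.2] 59.619105054131964 73.41761383069525
```

```bash
python3 -m inch '[[[40,-13,20,0,0,0.1,0],[80,-26,40,0,0,0.2,0],[103.2,-32.7,60,0,0,0.243,0],[103.2,-32.7,63,0,0,0.243,0],[103.2,-32.7,63,0,0,0.243,0],[103.2,-32.7,63,0,0,0.243,0],[103.2,-32.7,72,0,0,0.243,0],[103.2,-32.7,78,0,0,0.243,0],[103.2,-32.7,82,0,0,0.243,0],[103.2,-32.7,84,0,0,0.243,0],[103.2,-32.7,86,0,0,0.243,0],[103.2,-32.7,87,0,0,0.243,0],[103.2,-32.7,87,0,0,0.243,0]]]'; python3 -c "
from h import *
o=status.get_obs();print(o['ee_pos'],R.from_rotvec(o['orientation']).as_matrix().round(3)[:,1],o['moment'])"
```

```text
t: 39.95
ee_pos: [572.1, 73.5, 203.6]
orientation: [-2.52, -1.876, 0.0]
ft_force: [-0.6, -0.2, -1.9]
width: 13.9
grasp_force: 30.0
[572.0807359   73.53689327 203.60430719] [ 0.958 -0.287 -0.   ] [-0.00912099  0.05231317  0.0022509 ]
```

```bash
python3 -m inch '[[[0,0,2,0,0,0,0],[0,0,4,0,0,0,0],[0,0,6,0,0,0,0],[0,0,8,0,0,0,0],[0,0,8,0,0,0,0],[0,0,8,0,0,0,0]]]'
```

```text
t: 40.55
ee_pos: [572.1, 73.5, 195.6]
orientation: [-2.52, -1.876, 0.0]
ft_force: [-0.1, -0.1, -2.7]
width: 13.8
grasp_force: 30.0
```

```bash
python3 -m inch '[[[0,0,0,0,0,-0.08,0],[0,0,0,0,0,-0.16,0],[0,0,0,0,0,-0.24,0],[0,0,0,0,0,-0.32,0],[0,0,0,0,0,-0.4,0],[0,0,0,0,0,-0.48,0],[0,0,0,0,0,-0.56,0],[0,0,0,0,0,-0.64,0],[0,0,0,0,0,-0.72,0],[0,0,0,0,0,-0.8,0],[0,0,0,0,0,-0.88,0],[0,0,0,0,0,-0.96,0],[0,0,0,0,0,-1.04,0],[0,0,0,0,0,-1.1,0],[0,0,0,0,0,-1.115,0],[0,0,0,0,0,-1.115,0],[0,0,0,0,0,-1.115,0],[0,0,0,0,0,-1.115,0],[0,0,0,0,0,-1.115,0]]]';  python3 -c "
from h import *
o=status.get_obs();print(o['ee_pos'],R.from_rotvec(o['orientation']).as_matrix().round(3)[:,1],o['moment'])"
```

```text
t: 42.45
ee_pos: [570.7, 73.1, 195.2]
orientation: [-1.146, -2.922, 0.003]
ft_force: [-4.5, -0.9, -1.2]
width: 14.2
grasp_force: 30.0
[570.68842089  73.10181339 195.2155713 ] [ 0.68   0.733 -0.003] [-0.39553274  0.97225828 -0.08935511]
```

There's a side force of −4.5 N, so I'll check the fit before lifting.

Run:
```python
from h import *; import pickle
T=[]
for n in('side','scene'):
    v=cap(n); pickle.dump(v,open(n+'12.pkl','wb')); x,y=map(int,proj(v,(590,85,120)))
    T.append(cv2.resize(v['f'][y-60:y+70,x-50:x+50],(400,520),interpolation=cv2.INTER_CUBIC))
cv2.imwrite('pics/c12.png',np.hstack(T))
```

```text
(no output)
```

View pics/c12.png

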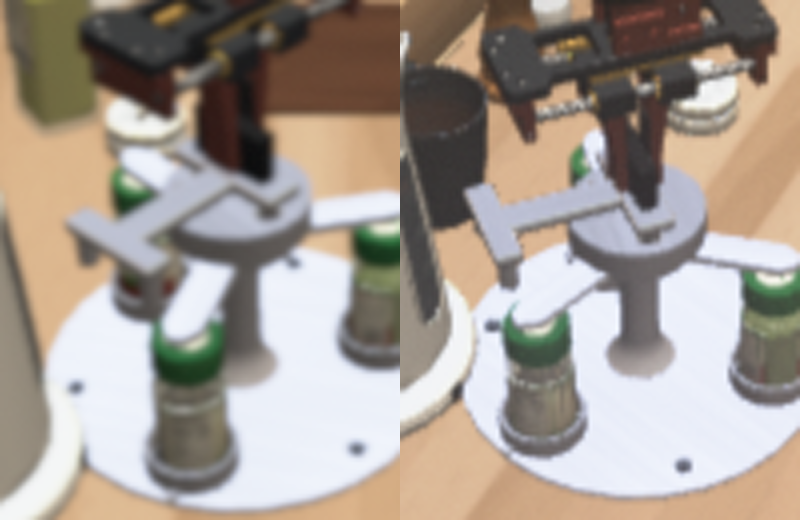

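The arms lie over the jars, the spanner is level with its prong in the hole, and all is clear. I'll back off within the play, lift out, and check the hole line from the wrist.

```bash
python3 -m inch '[[[0,0,0,0,0,0.03,0],[0,0,0,0,0,0.06,0],[0,0,0,0,0,0.06,0],[0,0,-6,0,0,0.06,0],[0,0,-12,0,0,0.06,0],[0,0,-25,0,0,0.06,0],[0,0,-60,0,0,0.06,0],[0,0,-95,0,0,0.06,0],[-30,-20,-95,0,0,0.2,0],[-60,-40,-95,0,0,0.34,0],[-94.7,-59.5,-95,0,0,0.48,0],[-94.7,-59.5,-95,0,0,0.62,0],[-94.7,-59.5,-95,0,0,0.76,0],[-94.7,-59.5,-95,0,0,0.87,0],[-94.7,-59.5,-95,0,0,0.87,0],[-94.7,-59.5,-95,0,0,0.87,0],[-94.7,-59.5,-95,0,0,0.87,0]]]'
python3 - <<'E'
from h import *; import pickle
v=cap('wrist','w13.png'); pickle.dump(v,open('w13.pkl','wb')); o=status.get_obs();print(o['ee_pos'],R.from_rotvec(o['orientation']).as_matrix().round(3)[:,1])
g=cv2.cvtColor(v['f'],cv2.COLOR_BGR2GRAY); C=np.array([571.2,72.3])
P=[]
for s in(1,-1):
    a=np.radians(133); u=proj(v,[*(C+s*30*np.array([np.cos(a),np.sin(a)])),150]); x,y=map(int,u.round()); r=15
    q=g[max(y-r,0):y+r+1,x-r:x+r+1]; m=(q<100).astype(np.uint8); n,l,st,ce=cv2.connectedComponentsWithStats(m); i=1+np.argmax(st[1:,4])
    e=ce[i]+[x-r,max(y-r,0)]; P.append(onz(v,e,150)[:2]); print(u.round(),e.round(1),st[i])
P=np.array(P);print(P.round(1),P.mean(0).round(1),np.linalg.norm(P[0]-P[1]),np.degrees(np.arctan2(*(P[0]-P[1])[::-1])))
E
```

```text
t: 44.25
ee_pos: [601.2, -34.4, 291.2]
orientation: [2.269, 2.172, 0.001]
ft_force: [-0.1, 0.3, -2.2]
width: 13.8
grasp_force: 30.0
[601.23915314 -34.38768214 291.0493616 ] [ 0.999 -0.044  0.   ]
[260.  69.] [260.4  69.3] [  7   6  18  19 234]
[307. 116.] [306.6 116.2] [  7   7  16  17 203]
[[550.8  94. ]
 [591.4  50.3]] [571.1  72.2] 59.68470986233094 132.9596356650952
```

The collar is back at 133.0°, and it started at 133.2°. I'll return the spanner to the board.

```bash
python3 -m inch '[[[-40,-19,0,0,0,0,0],[-80,-38,0,0,0,0,0],[-120,-57,0,0,0,0,0],[-160,-76,0,0,0,0,0],[-200,-95,0,0,0,0,0],[-240,-115,0,0,0,0,0],[-280,-134,20,0,0,0,0],[-313,-151,50,0,0,0,0],[-313,-151,95,0,0,0,0],[-313,-151,140,0,0,0,0],[-313,-151,180,0,0,0,0],[-313,-151,205,0,0,0,0],[-313,-151,218,0,0,0,0],[-313,-151,224,0,0,0,0],[-313,-151,226,0,0,0,0],[-313,-151,227,0,0,0,0],[-313,-151,227,0,0,0,0],[-313,-151,227,0,0,0,0]]]'
```

```text
t: 46.1
ee_pos: [436.5, -340.6, 64.7]
orientation: [2.27, 2.169, 0.0]
ft_force: [-0.4, -1.0, -1.3]
width: 14.1
grasp_force: 30.0
```

```bash
python3 -m inch '[[[0,0,1,0,0,0,0],[0,0,2,0,0,0,0],[0,0,2,0,0,0,0],[0,0,2,0,0,0,0]]]'
```

```text
t: 46.5
ee_pos: [436.2, -340.5, 62.6]
orientation: [2.271, 2.169, 0.0]
ft_force: [-2.7, 1.2, 6.3]
width: 13.5
grasp_force: 30.0
```

```bash
python3 -m inch '[[[0,0,0.5,0,0,0,0],[0,0,0.5,0,0,0,30],[0,0,0.5,0,0,0,60],[0,0,0.5,0,0,0,100],[0,0,0.5,0,0,0,100],[0,0,0.5,0,0,0,100],[0,0,-10,0,0,0,100],[0,0,-40,0,0,0,100],[0,0,-80,0,0,0,100],[-45,0,-130,0,0,0,100],[-45,0,-180,0,0,0,100],[-45,0,-196,0,0,0,100],[-45,0,-196,0,0,0,100],[-45,0,-196,0,0,0,100]]]'
python3 - <<'E'
from h import *
from span import spanner
v=cap('wrist','w14.png'); print(status.get_obs()['ee_pos'])
m,rb,Q,r,t=spanner(v,(285,105,415,205)); print(r)
lo,hi=Q[:,0].min(),Q[:,0].max(); B=cv2.minAreaRect(Q[Q[:,0]<lo+28].astype(np.float32));X=cv2.minAreaRect(Q[Q[:,0]>hi-18].astype(np.float32)); print(B,X)
from jars import tops
for n in('side','scene'):
    import pickle
    v=cap(n); o=pickle.load(open(n+'12.pkl','rb'))
    for a in((600.5,164,60),(477.5,52,60)):
        x,y=map(int,proj(v,a)); print(n,np.abs(v['f'][y-8:y+8,x-6:x+6].astype(int)-o['f'][y-8:y+8,x-6:x+6]).mean().round(1))
E
```

```text
t: 47.9
ee_pos: [433.8, -385.2, 258.5]
orientation: [2.271, 2.169, 0.0]
ft_force: [0.4, 0.5, 0.1]
width: 88.1
grasp_force: 0.0
[ 433.31270399 -384.58424241  257.19889501]
(array([ 435.9904836 , -340.15457543]), np.float64(87.61390711263287), [np.float64(12.4), np.float64(58.0)])
((436.1277770996094, -339.8101806640625), (82.99755859375, 26.57602882385254), 87.86363220214844) ((534.9926147460938, -344.63800048828125), (72.0501480102539, 17.549959182739258), 89.45426940917969)
side 0.9
side 1.0
scene 4.2
scene 3.9
```

```bash
python3 -c "
from workcell import ctrl; print(ctrl.close_job())"
```

```text
the job is handed in; nothing more can be done
None
```

The job is handed in, and no verdict was returned: three spice jars stand in their own cups, the collar is back at its locked mark (hole line 133.0°, 133.2° at the start), and the spanner stands released on its board.

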